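Check a reamed bore with a go / no-go plug gauge

ROBOT

A 6-joint arm with a two-finger parallel gripper is mounted at the origin on a cart in front of the work surface, level with it; the furniture and walls round the work are solid. World frame = base frame: x ahead of the robot, y to its left, z up, the work surface at z = 0. Lengths are in m, angles in rad, forces in N, time in s.
With the tool pointing down it reaches from about 0.375 to 0.9 m from the base axis. Payload 3.1 kg.
Tool frame: the origin (TCP) lies on the centre line of the jaws, within the pads' length; the fingertips stand arm.tips_ahead ahead of it and the grasp point (between the pads) lies 2 mm behind it (arm.tips_ahead is the distance from the TCP to the fingertips, in m); z points along the fingers, y is the line along which they close (so a half turn about z gives the same grasp; the last joint's range is limited). The gripper opens to 87 mm and grips with 3 to 60 N. Pads are 19 mm wide; open, the fingers measure 117 mm over their backs; the gripper's body (75 mm by 190 mm) begins 51 mm behind the grasp point.
Start: joints at [1.062, 0.527, 1.433, -0, 1.181, -0.178], TCP at [0.203, 0.591, 0.24] pointing down, gripper open.
Joint ranges: [-3.08, 3.08], [-0.75, 2.2], [0.22, 2.44], [-1.43, 4.57], [0, 2.65], [-2.85, 2.85]. Speed limits (rad/s): [2.79, 2.79, 3.14, 3.14, 3.14, 3.14].

INTERFACE

Orientations are given as a rotation vector (axis times angle).
In Python, from rig import arm, jaws, read_camera gives the robot as it stands. The module is installed in compiled form; this text tells all that it offers. Calls block until the motion is done:
- arm.move_ptp(position, orientation): joint-space move of the TCP to a pose.
- arm.move_linear(position, rot=None, velocity=0.15): straight line of the TCP; rot=None keeps the orientation; velocity is the mean speed in m/s.
- arm.set_joints(angles): joint-space move.
- jaws.set_gripper(opening): opening from 0.0 (shut) to 1.0 (fully open); the grip force is fixed at half the most; returns when the fingers have stopped.
- arm.hold(seconds).
- arm.inverse_kinematics(position, orientation): joint angles nearest the present ones, or None.
- read_camera(name): name is "scene" or "top" or "wrist"; returns a dict with "img" (384x512x3 uint8, blue, green, red), "mtx" (3x3 intrinsics, pixels), "k1" (the pictures are not rectified: a ray, as slopes to the right and down, at radius r is drawn at 1 + k1 r^2 times it, then the intrinsics apply), "T" (4x4, takes a point from camera to world coordinates); the wrist camera has in their place "hand_eye" (4x4, takes a point from camera to tool coordinates, whose origin is the TCP and whose axes are the flange's). Camera axes: x right, y down, z forward; pixel columns grow to the right and rows downward; lengths in m; the calibration is good to about 2 mm. A picture is of the moment at which its call begins: read the wrist's pose just before it. There is no depth.
A pose or a line that the arm cannot do raises arm.Unreachable and nothing moves.
- arm.finish_job(): hands the job in; it is judged then, once.
Readings, each from a call of its own:
- arm.read_t(): time.
- arm.read_q(): joint angles.
- arm.read_qvel(): joint speeds.
- arm.read_effort(): joint torques, N m.
- arm.read_position(): TCP position.
- arm.read_ee_rot(): TCP orientation.
- arm.read_ft_force(): force on the tool from outside, world axes, zero at the start.
- arm.read_wrist_torque(): the same for the moment, N m.
- arm.read_finger_gap(): opening from 0.0 (shut) to 1.0 (fully open).
- arm.read_gripper_force(): force on a finger pad.
Only numpy, scipy, OpenCV 4.12 (cv2) and the standard library are available. Lean on these libraries where they do the work, as an engineer would, in place of code of your own. Each camera call takes 0.05 s, during which the arm holds its last target. There are 200 camera calls.

TASK

Check the reamed bore in the block on the bench fixture with the double-ended plug gauge: push the longer, thinner go end fully home until the handle's shoulder meets the block, draw it out, then offer the shorter, thicker no-go end squarely to the bore and hold it pressed lightly there for about a second to confirm that it will not enter. Work gently, never forcing the gauge against the block, and lay the gauge back in the vees of its wooden rest.

Things in the scene. Friction and masses are not known exactly. Their poses are not given: they have to be found in the camera images.
- gauge_mid (a point): Centre of the loose double-ended plug gauge (on its axis, half-way along the handle), 0.11 to 0.23 kg. x runs along the gauge to the go end. Handle: hexagonal aluminium bar 90 mm long, 28 across flats; two flats stand upright as it lies: grip it across y. Steel ends, 1 mm chamfered tips: go end 16 diameter, 40 long, at +x; no-go end 22 diameter, 25 long, at -x.
- go_tip (a point): Centre of the go end's flat tip face, 85 mm from the gauge's centre along its +x.
- nogo_tip (a point): Centre of the no-go end's flat tip face, 70 mm from the gauge's centre along its -x.
- gauge: The whole plug gauge, same origin and axes as gauge_mid. Pushed on its tip it can pitch a degree or two in the fingers, or slide a mm or two along them, if it is not gripped firmly at pad height.
- fixture_mid (a point): Point 55 mm above the bench over the middle of the fixed fixture's base, level with the bore's axis; y along the bore, z up, x across. The aluminium block with the bore (96 wide in x, faces at y = -17 and +17 mm, top 83 above the bench) is clamped on a cross-slide up to 18 mm to either side of this point along x; that offset is NOT measured: find the bore by feel or sight.
- fixture: The fixture with its block (firm). Origin under the base's middle, axes as fixture_mid. Bore right through along y, 17.5 mm diameter; on both faces its mouth lies in a square recess 26.5 mm wide, 6 deep, so the lips that stop the no-go end are at y = -11 and +11. Either side serves either end. Base 156 x 60, up to 16 high; clamp knob on the block's -x side, 24 high.
- rest_seat (a point): Where the gauge's centre lies when it rests in the two 120-degree vees of the fixed wooden rest, 58 mm above the bench; x runs along the resting gauge, which may lie either way round. Uprights 10 thick, 40 wide, vee tops 55 above the bench, at x = -36 and +36, with 62 free between them for fingers, down to the foot's top 12 above the bench (foot 98 x 62).

How it is judged:
By the outcome, as a careful person would: the job done as asked, in the order asked, and still so for the second after the job is handed in, with the robot touching nothing.
It also fails if it takes over 72 s, if anything falls off the work surface, if the arm or the gripper's body presses on something with over 40 N, if the wrist force passes 120 N, or if a joint passes its speed limit or range.

## Working session

There is one attempt and no reset: what is moved stays moved. The work goes in short steps, each a Python script; the robot and the scene stay as the last script left them, time stands still between calls to the robot, and variables do not carry over. Pictures are saved under pics/ and viewed, at most 10 in all, crops included, and the job is handed in when it is done.

```bash
mkdir -p pics; python3 - <<'E'
from rig import arm,jaws,read_camera
import cv2,numpy as np
for n in("scene","top"):
    c=read_camera(n); cv2.imwrite(f"pics/{n}0.png",c["img"]); print(n,c["mtx"].tolist(),c["k1"],np.round(c["T"],4).tolist())
c=read_camera("wrist"); print(c["mtx"].tolist(),c["k1"],np.round(c["hand_eye"],4).tolist()); print(arm.tips_ahead,arm.read_t(),arm.read_ee_rot(),arm.read_ft_force())
E
```

```text
scene [[350.82628437717995, 0.0, 259.2259428576748], [0.0, 350.82628437717995, 188.81475971177238], [0.0, 0.0, 1.0]] -0.09191144429265576 [[0.7797, -0.2603, 0.5694, -0.0567], [-0.6257, -0.2891, 0.7246, -0.75], [-0.024, -0.9212, -0.3883, 0.4763], [0.0, 0.0, 0.0, 1.0]]
top [[393.8641697331278, 0.0, 256.8945493700697], [0.0, 393.8641697331278, 197.96210461373664], [0.0, 0.0, 1.0]] -0.037133071209253674 [[-0.0223, -0.9904, 0.1363, 0.3588], [-0.9994, 0.0255, 0.0219, -0.0199], [-0.0251, -0.1357, -0.9904, 1.1098], [0.0, 0.0, 0.0, 1.0]]
[[300.64939326255234, 0.0, 246.89138095822906], [0.0, 300.64939326255234, 197.01688523014172], [0.0, 0.0, 1.0]] 0.022704213850471514 [[0.0, -0.9691, -0.2468, 0.0666], [1.0, 0.0001, -0.0004, 0.0012], [0.0004, -0.2468, 0.9691, -0.1453], [0.0, 0.0, 0.0, 1.0]]
0.017 0.15 [-5.17112711e-01 -3.09815832e+00  2.51353553e-03] [-0.24256073 -0.72285227  0.22965406]
```

View pics/scene0.png

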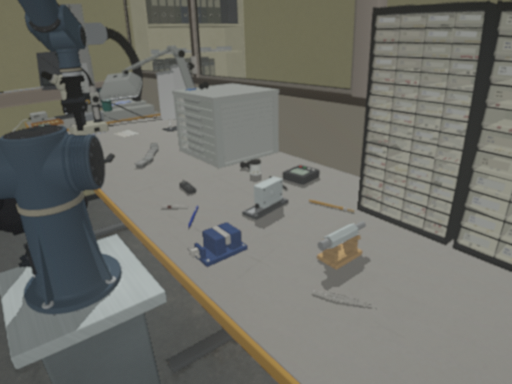

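View pics/top0.png

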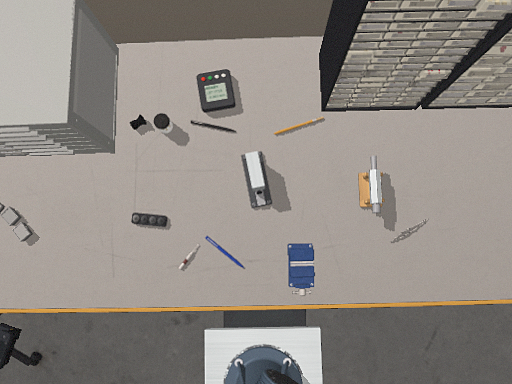

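The scene image shows the gauge on its wooden rest at about (340,240) and the fixture at about (267,195). In the top image the gauge runs from the go tip (375,156) to the no-go tip (376,213). The fixture's dark base runs (252,152) to (262,207), with the knob on its near end. The blue vise is a distractor. Next come close wrist views of both.

```bash
cat > h.py <<'E'
from rig import arm,jaws,read_camera
import cv2,numpy as np
from scipy.spatial.transform import Rotation as R
def down(yaw):  # tool z down, tool y (closing line) at angle yaw from world x
    y=np.array([np.cos(yaw),np.sin(yaw),0]);z=np.array([0,0,-1.]);x=np.cross(y,z)
    return R.from_matrix(np.c_[x,y,z]).as_rotvec()
def tool():
    T=np.eye(4);T[:3,:3]=R.from_rotvec(arm.read_ee_rot()).as_matrix();T[:3,3]=arm.read_position();return T
def snap(name):
    T=tool();c=read_camera(name)
    if name=="wrist":c["T"]=T@c["hand_eye"]
    return c
def rays(c,px):
    px=np.asarray(px,float).reshape(-1,1,2)
    n=cv2.undistortPoints(px,c["mtx"],np.array([c["k1"],0,0,0.]))[:,0]
    return np.c_[n,np.ones(len(n))]@c["T"][:3,:3].T
def on_z(c,px,z):
    d=rays(c,px);o=c["T"][:3,3];return o+d*((z-o[2])/d[:,2])[:,None]
E
python3 - <<'E'
from h import *
import pickle
np.set_printoptions(precision=4,suppress=True)
c=snap("top")
g=on_z(c,[[375,156],[376,213]],.058);f=on_z(c,[[252,152],[262,207]],.016);print(g,f)
for k,(p,n) in enumerate(((f.mean(0),"fix"),(g.mean(0),"gauge"))):
    # keep the camera (tool +x side) toward the robot where it fits
    for yaw in (np.pi/2,-np.pi/2):
        pos=[p[0]-(.07 if yaw<0 else -.0),p[1],.2]
        q=arm.inverse_kinematics(pos,down(yaw));print(n,yaw,q)
    q=[(abs(arm.inverse_kinematics([p[0],p[1],.2],down(y))[5]),y) for y in (np.pi/2,-np.pi/2) if arm.inverse_kinematics([p[0],p[1],.2],down(y)) is not None]
    y=min(q)[1]
    arm.move_ptp([p[0],p[1],.2],down(y));c=snap("wrist");print(y,c["T"][:3],arm.read_t())
    pickle.dump(c,open(f"{n}.pkl","wb"));cv2.imwrite(f"pics/{n}1.png",c["img"])
E
```

```text
[[ 0.6107 -0.3212  0.058 ]
 [ 0.4548 -0.3139  0.058 ]] [[ 0.6419  0.0153  0.016 ]
 [ 0.4835 -0.0095  0.016 ]]
fix 1.5707963267948966 [-0.1934  0.4942  1.6317 -0.      1.0157 -1.7642]
fix -1.5707963267948966 [-0.2214  0.4089  1.8012 -0.      0.9315  1.3494]
-1.5707963267948966 [[ 0.0013 -0.9695 -0.245   0.6301]
 [-1.     -0.0012 -0.0008  0.0048]
 [ 0.0005  0.245  -0.9695  0.3454]] 2.7
gauge 1.5707963267948966 [-0.7175  0.5661  1.4845  0.      1.091  -2.2883]
gauge -1.5707963267948966 [-0.8005  0.4923  1.6354 -0.      1.0139  0.7703]
-1.5707963267948966 [[ 0.0012 -0.9694 -0.2454  0.6005]
 [-1.     -0.0013  0.0001 -0.3151]
 [-0.0005  0.2454 -0.9694  0.3452]] 3.975
```

View pics/fix1.png

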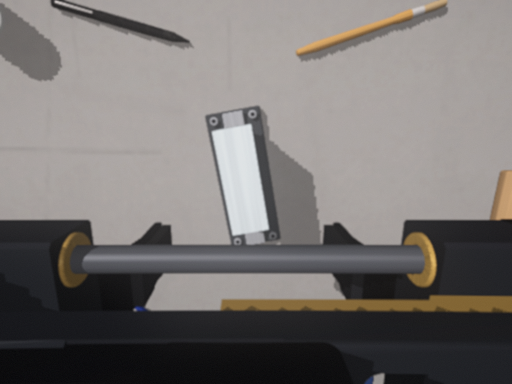

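View pics/gauge1.png

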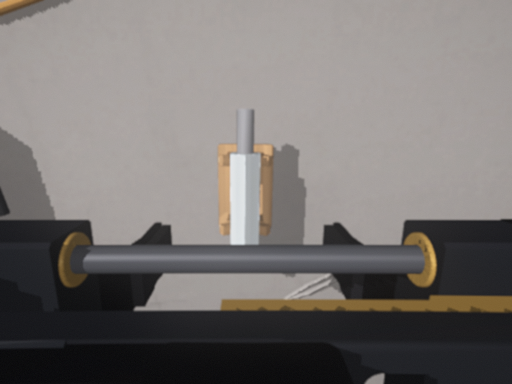

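The fixture view shows the white block top with corners near (213,132), (250,124), (268,230), (233,235), and base screws at (213,121), (252,114), (237,241), (272,236). The gauge view shows the go tip at (245,108) and the handle shoulder at row 153. The rest uprights are at rows 150 and 228, and the no-go end is hidden by the gripper.

```bash
python3 - <<'E'
from h import *
import pickle
np.set_printoptions(precision=4,suppress=True)
F=pickle.load(open("fix.pkl","rb"));G=pickle.load(open("gauge.pkl","rb"))
def show(c,m,n): 
    v=c["img"].copy();v[m>0]=(0,0,255);return cv2.resize(v[90:260,170:310],None,fx=2.8,fy=2.8,interpolation=0)
def big(m,pt):
    n,l,s,ce=cv2.connectedComponentsWithStats(m.astype(np.uint8));return (l==l[pt[1],pt[0]]).astype(np.uint8)
im=F["img"].astype(int)
print("fixvals",im[180,200:300:3].max(1))
print("gvals",G["img"][190,215:280:2].tolist()); print(G["img"][130,225:268:2].tolist())
g=F["img"].min(2);m=big(g>180,(240,180))
cnt=max(cv2.findContours(m,0,2)[0],key=cv2.contourArea)
w=on_z(F,cnt[:,0],.083)[:,:2]
r=cv2.minAreaRect((w*1000).astype(np.float32));print("block",r,cv2.boundingRect(cnt))
d=(F["img"].max(2)<90)&(np.indices(m.shape)[0]<243);b=big(cv2.morphologyEx((d|(m>0)).astype(np.uint8),3,np.ones((9,9))),(240,180))
s=on_z(F,[[213,121],[252,114],[237,241],[272,236]],.016);print("screws",s,s.mean(0))
a=show(F,m,0)
g=G["img"].min(2);h=big(g>175,(245,190))
ys=range(165,236,5)
e=[(np.flatnonzero(h[y])[[0,-1]],y) for y in ys];print([x[0].tolist() for x in e])
L=on_z(G,[[x[0][0],x[1]] for x in e],.066);Rr=on_z(G,[[x[0][1],x[1]] for x in e],.066)
mid=(L+Rr)/2;p=np.polyfit(mid[:,0],mid[:,1],1);print("axis y=",p,"width",(L-Rr)[:,1])
print("shoulder",on_z(G,[[245,153]],.066),"tip",on_z(G,[[245,109]],.066), "rows",np.flatnonzero(h[:,245])[[0,-1]])
cv2.imwrite("pics/m.png",np.hstack([a,show(G,h,0)]))
E
```

```text
fixvals [173 172 172 172 172 173 116 166 225 225 228 222 222 223 228 229 228 227
 225 225 179  70  70  68 113 118 119 120 120 118 119 118 117 117]
gvals [[160, 163, 170], [156, 163, 174], [127, 161, 195], [124, 163, 200], [123, 163, 199], [125, 166, 203], [126, 168, 205], [159, 185, 211], [233, 231, 229], [230, 228, 225], [227, 226, 221], [226, 222, 218], [226, 225, 220], [229, 227, 224], [229, 228, 225], [204, 201, 197], [174, 172, 168], [173, 171, 167], [170, 168, 165], [168, 167, 163], [169, 168, 165], [171, 169, 165], [145, 156, 167], [120, 157, 193], [96, 125, 156], [93, 121, 149], [92, 120, 147], [87, 112, 139], [84, 103, 126], [106, 111, 118], [111, 113, 118], [110, 112, 116], [112, 114, 118]]
[[164, 166, 172], [164, 166, 172], [163, 165, 171], [164, 166, 172], [162, 165, 171], [158, 160, 167], [157, 155, 158], [174, 170, 171], [182, 176, 178], [183, 179, 181], [173, 168, 170], [156, 153, 155], [139, 137, 138], [116, 114, 115], [115, 114, 117], [159, 162, 166], [163, 165, 171], [163, 165, 171], [163, 164, 170], [163, 165, 170], [163, 165, 171], [161, 165, 171]]
block ((577.765625, 9.987363815307617), (97.46461486816406, 33.61363983154297), 9.882312774658203) (212, 124, 56, 111)
screws [[ 0.63    0.0406  0.016 ]
 [ 0.6372 -0.0007  0.016 ]
 [ 0.4937  0.0161  0.016 ]
 [ 0.5    -0.0248  0.016 ]] [0.5652 0.0078 0.016 ]
[[230, 245], [230, 245], [230, 245], [230, 245], [230, 246], [230, 246], [230, 246], [230, 245], [230, 245], [230, 245], [231, 245], [230, 245], [231, 245], [230, 245], [230, 245]]
axis y= [-0.0058 -0.3032] width [0.014  0.014  0.0141 0.0142 0.0152 0.0152 0.0153 0.0144 0.0145 0.0145
 0.0136 0.0146 0.0137 0.0148 0.0148]
shoulder [[ 0.5717 -0.3133  0.066 ]] tip [[ 0.6106 -0.3133  0.066 ]] rows [154 242]
```

View pics/m.png

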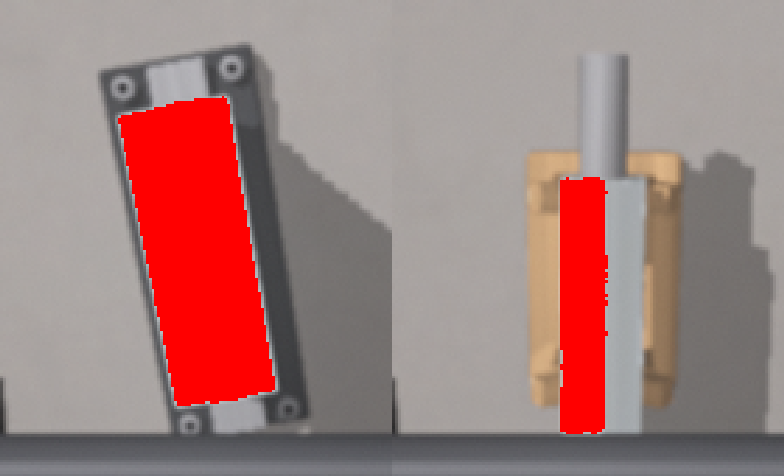

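The masks show the block top cleanly, giving centre (0.5778, 0.0100) and yaw 9.88°. On the gauge only the lit left face up to the ridge at column 245 is masked, so the axis is the ridge. Next I grasp.

```bash
cat >> h.py <<'E'
np.set_printoptions(precision=4,suppress=True)
def ft():return np.mean([arm.read_ft_force() for _ in range(5)],0)
E
python3 - <<'E'
from h import *
import pickle
G=pickle.load(open("gauge.pkl","rb"))
r=on_z(G,[[245.5,165],[245.5,235]],.074);l=on_z(G,[[229.7,165],[229.7,235],[259.5,165],[259.5,235]],.066);t=on_z(G,[[245.8,130]],.066)
print(r,l,t)
yg=np.mean([r[:,1].mean(),l[:,1].mean(),t[0,1]]);print(yg)
o=down(-np.pi/2)
arm.move_ptp([.526,yg,.12],o);arm.move_linear([.526,yg,.056],velocity=.08)
arm.hold(.2);print(arm.read_t(),ft());
jaws.set_gripper(0.3);jaws.set_gripper(0.0);arm.hold(.2);print(arm.read_t(),ft(),arm.read_wrist_torque(),arm.read_finger_gap()*.087,arm.read_gripper_force(),arm.read_position())
E
```

```text
[[ 0.5617 -0.3138  0.074 ]
 [ 0.4942 -0.3138  0.074 ]] [[ 0.5606 -0.299   0.066 ]
 [ 0.491  -0.2981  0.066 ]
 [ 0.5606 -0.3268  0.066 ]
 [ 0.4911 -0.3276  0.066 ]] [[ 0.5924 -0.314   0.066 ]]
-0.3135398671676346
5.5417 [-0.0307  0.6791 -0.1849]
7.05 [-0.902  -0.5648  0.0418] [-0.2597  0.1148 -0.0547] 0.027517341443012485 29.991356389364228 [ 0.526  -0.3137  0.056 ]
```

```bash
cat >> h.py <<'E'
th=np.radians(9.88);C=np.array([.5778,.0100]);ex=np.array([np.cos(th),np.sin(th)]);ey=np.array([-np.sin(th),np.cos(th)])
def P(x,y,z):  # fixture mm (block-centre x, y along bore, axis height) of gauge centre -> TCP
    return [*(C+ex*x/1e3+ey*y/1e3),z/1e3-.002]
def pf(f):return np.array([f[:2]@ex,f[:2]@ey,f[2]])
def go(x,y,z,v=.1):arm.move_linear(P(x,y,z),velocity=v)
def probe(p,d,n,step,lim,f0,settle=.08,v=.02):
    """step n times along d (mm) until the force against the motion passes lim"""
    p=np.array(p,float);d=np.array(d,float);f=0
    for i in range(n):
        p=p+d*step;go(*p,v);arm.hold(settle);f=pf(ft()-f0)
        if -f@d>lim:break
    return p,f
E
python3 - <<'E'
from h import *
arm.move_linear([.526,-.3137,.16],velocity=.15)
arm.move_ptp(P(0,-118,125),down(th));print(arm.read_t())
go(0,-118,55,.12);arm.hold(.3);f0=ft();print(f0,arm.read_position(),arm.read_finger_gap()*87,arm.read_t())
np.save("f0.npy",f0)
go(0,-100,55,.08);arm.hold(.1);print(pf(ft()-f0))
p,f=probe([0,-100,55],[0,1,0],8,1,2.5,f0);print(p,f,arm.read_t())
c=snap("scene");cv2.imwrite("pics/s2.png",cv2.resize(c["img"][140:260,200:360],None,fx=5,fy=5,interpolation=cv2.INTER_CUBIC))
E
```

```text
9.1417
[-0.3546 -0.9231 -1.526 ] [ 0.5985 -0.1064  0.0538] 27.69707435364274 10.175
[1.146  0.6197 0.3755]
[  0. -92.  55.] [-0.6457  0.8251  0.4722] 13.3167
```

View pics/s2.png

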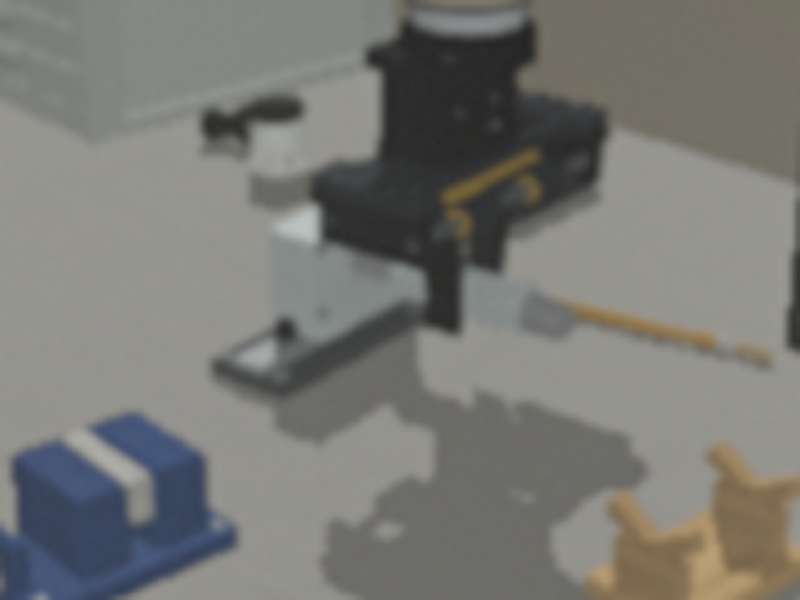

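The picture shows the gauge held level with its go end at the block's recess. There is no contact force, and the nominal tip is already past the lip, so I continue with force watch.

```bash
python3 - <<'E'
from h import *
f0=np.load("f0.npy");T=arm.read_t();print(arm.read_position(),P(0,-92,55))
p=[0,-92,55]
for i in range(9):
    p,f=probe(p,[0,1,0],1,3,3,f0,.05,.04);print(p[1],f,arm.read_t())
    if np.abs(f).max()>3.5:break
print(arm.read_position()-P(*p),arm.read_t())
E
```

```text
[ 0.5934 -0.0806  0.053 ] [np.float64(0.5935858404044226), np.float64(-0.0806355738257672), 0.053]
-89.0 [-0.6917  0.9767  0.2018] 13.6667
-86.0 [-1.3297  0.7014  0.7168] 13.9667
-83.0 [-2.0616  1.1206  0.7805] 14.2667
-80.0 [-1.6975  0.8791  0.6474] 14.5667
-77.0 [-1.9453  0.4992  0.2035] 14.8667
-74.0 [-2.8697  0.8689  0.0966] 15.1667
-71.0 [-3.5214  1.8088  0.0953] 15.4667
[-0.0002  0.0003 -0.    ] 15.4667
```

```bash
python3 - <<'E'
from h import *
f0=np.load("f0.npy");x=0;y=-71
for x in (-.3,-.6):
    go(x,y,55,.02);arm.hold(.1);f=pf(ft()-f0);print(x,f)
    if f[0]>-1.2:break
t0=pf(arm.read_wrist_torque()*1.)
while y<-58:
    st=2 if y<-65 else .5
    y+=st;go(x,y,55,.03);arm.hold(.06);f=pf(ft()-f0);print(round(x,2),y,f)
    if f[1]<-4 or abs(f[0])>5:break
    if f[0]<-2:x-=.25
    if f[0]>2.:x+=.25
print(arm.read_position()-P(x,y,55),arm.read_t())
E
```

```text
-0.3 [-2.1251  2.2914 -0.2511]
-0.6 [-0.362   1.5953  0.499 ]
-0.6 -69 [-0.3055  0.3497 -0.0254]
-0.6 -67 [-0.6455  1.3643  0.0625]
-0.6 -65 [1.2018 1.085  0.3463]
-0.6 -64.5 [ 0.4335  1.3802 -0.0514]
-0.6 -64.0 [-0.0606  1.4217 -0.2709]
-0.6 -63.5 [ 0.5038  0.787  -0.7729]
-0.6 -63.0 [-0.2175  0.8366 -0.6176]
-0.6 -62.5 [0.4041 0.1986 0.8377]
-0.6 -62.0 [0.2747 0.81   0.3234]
-0.6 -61.5 [-0.1631 -2.6766 -0.1789]
-0.6 -61.0 [-0.0739 -4.4063  0.2225]
[ 0.0003 -0.001   0.0001] 19.5583
```

```bash
python3 - <<'E'
from h import *
f0=np.load("f0.npy");x=-.6
go(x,-60.6,55,.03);arm.hold(.3);print(pf(ft()-f0),arm.read_position()-P(x,-60.6,55))
go(x,-63,55,.03);arm.hold(.05);print(pf(ft()-f0))
go(x,-112,55,.08);go(x,-112,128,.15);go(x,106,128,.25);go(x,106,55,.12);arm.hold(.3);f1=ft();np.save("f1.npy",f1);print(f1-f0,arm.read_t())
go(x,90,55,.08);y=90
while y>78:
    y-=1. if y>84 else .5
    go(x,y,55,.03);arm.hold(.06);f=pf(ft()-f1);print(y,f)
    if f[1]>3 or np.abs(f).max()>4:break
print(arm.read_position()-P(x,y,55),arm.read_t())
c=snap("top");cv2.imwrite("pics/t3.png",cv2.resize(c["img"][130:230,190:310],None,fx=5,fy=5,interpolation=cv2.INTER_CUBIC))
E
```

```text
[-0.3112 -5.7935 -0.9078] [ 0.0004 -0.0013  0.0001]
[ 0.1995  0.8883 -0.1981]
[-0.258   0.7552 -0.6981] 23.8917
89.0 [0.6707 0.1763 0.8361]
88.0 [ 0.585  -0.3303  0.939 ]
87.0 [-0.1102  0.3981  0.6584]
86.0 [0.455  0.2094 1.267 ]
85.0 [ 0.4185 -0.3152  0.4194]
84.0 [1.3292 0.1551 0.4353]
83.5 [-0.097  -0.3116  1.0287]
83.0 [ 0.3385 -0.0311  0.9471]
82.5 [ 0.7688  0.2141 -0.022 ]
82.0 [0.7767 0.2372 1.1406]
81.5 [ 1.0173 -0.1833  1.0805]
81.0 [ 0.4856 -0.0513  0.6757]
80.5 [-0.1074  2.3177  2.0881]
80.0 [0.4422 5.2318 1.4177]
[-0.0003  0.0007 -0.    ] 28.5583
```

The no-go end is stopped at the lip at about 5 N. I hold it, then back off and carry it to the rest.

```bash
python3 - <<'E'
from h import *
f1=np.load("f1.npy");x=-.6
for i in range(4):
    arm.hold(.4);print(pf(ft()-f1))
go(x,106,55,.08);go(x,106,150,.15);print(arm.read_t())
go(x,-60,150,.25)
arm.move_ptp([.526,-.3137,.14],down(-np.pi/2));arm.move_linear([.526,-.3137,.075],velocity=.12);arm.hold(.2);f2=ft();np.save("f2.npy",f2)
for z in (.066,.061,.059,.058,.057,.056):
    arm.move_linear([.526,-.3137,z],velocity=.03);arm.hold(.08);f=ft()-f2;print(z,f)
    if f[2]>2.5:break
print(arm.read_t(),arm.read_position(),arm.read_wrist_torque())
c=snap("scene");cv2.imwrite("pics/s4.png",cv2.resize(c["img"][180:280,280:400],None,fx=5,fy=5,interpolation=cv2.INTER_CUBIC))
E
```

```text
[1.4991 5.8445 1.7944]
[0.7712 5.3285 0.8235]
[1.0056 6.0459 1.0755]
[1.3829 5.1095 0.1315]
31.4667
0.066 [0.0688 0.8066 0.2358]
0.061 [-0.4926  0.0573  0.0792]
0.059 [ 0.4445 -0.1895  1.2576]
0.058 [0.2535 0.4371 0.2631]
0.057 [0.4752 0.1432 0.12  ]
0.056 [0.8449 0.3512 0.1867]
36.625 [ 0.5261 -0.3138  0.0561] [-0.054   0.101   0.0419]
```

View pics/s4.png

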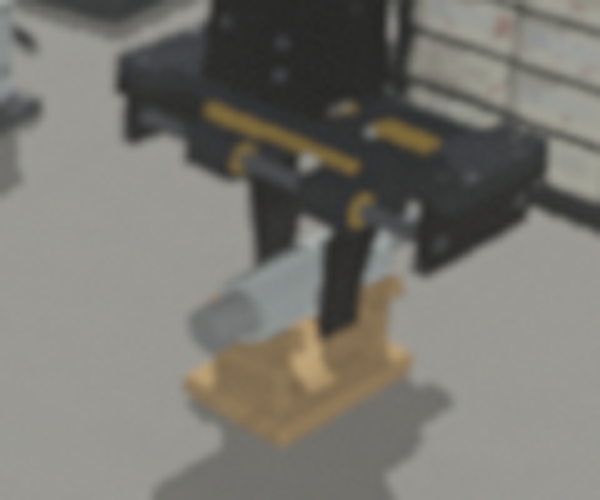

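The picture shows the gauge level over the vees between the uprights. No support force yet, so I lower until it is felt, release and back away.

```bash
python3 - <<'E'
from h import *
f2=np.load("f2.npy");z=.056
while z>.0535:
    z-=.0005;arm.move_linear([.526,-.3137,z],velocity=.03);arm.hold(.08);f=ft()-f2;print(round(z,4),f)
    if f[2]>2:break
jaws.set_gripper(.42);arm.hold(.2);jaws.set_gripper(.9)
arm.move_linear([.526,-.3137,.13],velocity=.1);arm.move_linear([.476,-.3137,.23],velocity=.2);arm.hold(.2)
c=snap("wrist");cv2.imwrite("pics/w5.png",c["img"]);print(arm.read_t(),ft())
E
```

```text
0.0555 [-0.4441  0.5317  5.5322]
40.525 [ 0.3282 -0.2131 -0.9835]
```

View pics/w5.png

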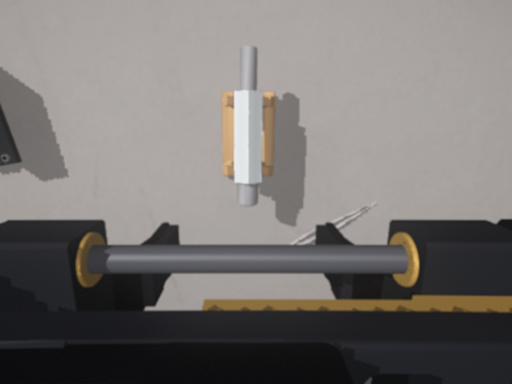

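The picture shows the gauge lying straight in both vees: go tip (249,48), no-go tip (248,204), uprights at rows 98 and 170. The gripper is clear, so I hand in.

```bash
python3 -c "
from rig import arm
print(arm.finish_job())"
```

```text
the job is handed in; nothing more can be done
None
```

The job is handed in after about 41 s: the go end went fully home to the shoulder, the no-go end was stopped at the bore's lip and held there for about 1.6 s at 5–6 N, and the gauge is back in the vees of its rest.

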